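# Fit the shoe-stop rail and snap its retaining cap home

### The job

On the shelf by the front door, lay the aluminium shoe-stop rail flush along the edge of the raised board on the shoe step, its foot towards the stud and its length centred on the stud. Then put the snap cap on the stud and press it straight down until it clicks, and keep pressing until it sits fully home over the rail's foot; finish while still pressing the cap down, without letting go. Leave the tin, dauber, shoe tree and shoehorn where they are.

Things in the scene. Friction and masses are not known exactly. Their poses are not given: they have to be found in the camera images.
- step: Shoe step, fixed to the shelf (place and yaw vary): grey-laminated chipboard panel 180 (x) by 220 (y) by 12 mm; on its far half (local x 0 to +90) a raised pale wood-grain board 16 mm thick, top 28 mm above the shelf. The board's straight edge is the plane local x = 0, faces -x and runs along y. Origin: centre of the panel's underside. z up.
- edge (a point): Middle of the raised board's edge, at its foot, on the panel's top (12 mm above the shelf). Axes as the step: +x into the raised board, y along the edge. Once the rail is laid, with its foot on the panel pointing at the stud and its back against the edge, its origin and axes agree with these; its leg stands 36 mm higher than the raised board.
- seat (a point): Centre of the stud's seat, the flat top of a steel collar 24 mm across; 7 mm above the panel (19 mm above the shelf), 45 mm in front (local -x) of the board's edge. Axes as the step.
- rail: Loose aluminium shoe-stop rail, 180 mm long (local y), about 220 g. Upright leg 10 mm thick (local x -10 to 0), 52 mm high; foot 5 mm thick, 22 mm wide (x -22 to 0). Flat back face at x = 0. Origin: mid-length, bottom of the back face. Starts standing on its foot on the shelf, z up, back (+x) roughly away from the robot (within 25 degrees).
- rail_left (a point): Point on the rail's back face 88 mm from the middle towards local +y, 10 mm above its bottom.
- rail_right (a point): Point on the rail's back face 88 mm from the middle towards local -y, 10 mm above its bottom.
- cap: Loose white plastic snap cap, 40 g, mouth down: flange 58 mm across, 5 mm thick; body above it 34 mm across; 36 mm high, flat top; mouth bore 20 mm. Origin: centre of underside, z up. On the stud it meets the noses 14 mm above the seat; the push peaks near 10 N at 10 mm, drops, and it snaps in at 4 mm; then press to the seat. Starts in one of two places (swapped with the tin).
- tin: Closed black round tin, 75 mm across, 26 mm high, loose. Origin: centre of its underside. Leave alone.
- dauber: Red plastic polish dauber, about 130 mm long, 22 mm high, loose: grey pad 47 by 32 mm at the origin, handle 14 mm wide towards local -x. Leave alone.
- shoe_tree: Cedar shoe tree lying on the shelf, about 270 mm long (local x), 75 mm wide, 45 mm high. Origin: below its middle. Leave alone.
- shoehorn: Stainless shoehorn lying flat, about 185 mm long (local x), up to 40 mm wide, 4 mm thick. Leave alone.
- stud: The steel stud with its collar, fixed to the step; origin and axes as seat. 17.6 mm across, it stands 19 mm up from the seat, with a tapered tip. Two small sprung steel noses stick out of it at local +y and -y, widest 9 mm above the seat; each yields inwards and springs out again over the cap's lip.

How it is judged (in metres and radians):
On the way, in this order (a step that is already met when the one before it is completed fails the run):
1. the rail lies flush along the board's edge while the cap is not yet on (x of each of rail_left, rail_right in the frame of edge above -0.003 m and y of rail in the frame of edge between -0.025 and 0.025 m and z of rail in the frame of edge below 0.003 m and angle between rail's own z axis and vertical below 0.06 rad and x of rail in the frame of edge below 0.003 m and y of rail_left in the frame of edge above 0.05 m and distance between cap and seat above 0.03 m), for 0.2 s.
2. the cap is snapped fully home on the stud (z of cap in the frame of seat between -0.003 and 0.0025 m and horizontal distance between cap and seat below 0.003 m and angle between cap's own z axis and vertical below 0.08 rad), for 0.2 s.
At the end, for the whole second after the job is handed in: Rail on the panel, both ends of its back within 3 mm of the board's edge, centred on the stud within 25 mm; cap upright on the stud, within 2.5 mm of the seat in height and 3 mm sideways; the gripper still presses the cap on the seat with more than 2 N and the cap is at rest (all of step 2 and x of each of rail_left, rail_right in the frame of edge above -0.003 m and y of rail in the frame of edge between -0.025 and 0.025 m and z of rail in the frame of edge below 0.003 m and angle between rail's own z axis and vertical below 0.06 rad and x of rail in the frame of edge below 0.003 m and y of rail_left in the frame of edge above 0.05 m and contact force between cap and stud above 2 N and contact force between the fingers and cap above 2 N and linear speed of cap below 0.01 m/s); the arm keeps its last pose, push and grip.
It fails at once if a bystander is shifted by more than 30 mm (distance of any of tin, dauber, shoe_tree, shoehorn from where it was at the start of the episode above 0.03 m).
It also fails if it takes over 61 s, if anything falls off the work surface, if the arm or the gripper's body presses on something with over 40 N, if the wrist force passes 120 N, or if a joint passes its speed limit or range.

### The arm

A 6-joint arm with a two-finger parallel gripper is mounted at the origin on the work surface. World frame = base frame: x ahead of the robot, y to its left, z up, the work surface at z = 0. Lengths are in m, angles in degrees, forces in N, time in s.
With the tool pointing down it reaches from about 0.35 to 0.925 m from the base axis. Payload 6.4 kg.
Tool frame: the origin (TCP) lies at the very end of the fingers, on their centre line; the grasp point (between the pads) lies 19 mm behind it; z points along the fingers, y is the direction in which the jaws open and shut (so a half turn about z gives the same grasp; the last joint's range is limited). The gripper opens to 85 mm and grips with 20 to 120 N. Pads are 22 mm wide; open, the fingers measure 114 mm over their backs; the gripper's body (76 mm by 85 mm) begins 54 mm behind the grasp point. The pads swing forward as they close: fully open they stand 13 mm farther back than shut.
Start: joints at [-84.689, 14.043, 89.255, -0, 76.702, -9.975], TCP at [0.171, -0.627, 0.231] pointing down, gripper open.
Joint ranges: [-179.41, 179.41], [-58.25, 129.5], [7.25, 145.43], [-54.29, 234.29], [11.92, 165.04], [-157.13, 157.13]. Speed limits (degrees/s): [147.25, 147.25, 180, 180, 180, 180].

### API

Orientations are given as [roll, pitch, yaw] about the fixed x, y, z axes, in that order (R = Rz(yaw) Ry(pitch) Rx(roll)).
In Python, from workcell import r gives the robot as it stands. The module is installed in compiled form; this text tells all that it offers.
- The arm moves only by the shell command python3 -m jog 'ROWS'. ROWS is JSON, a list that holds one entry, the list of rows, each a list of 7 numbers: the shift along the tool's x, y, z in mm, then the turn, a rotation vector about the tool's x, y, z in rad, then the finger opening in mm, from 0 to 85.4. A call has exactly 5 rows; each row is the pose to reach, as a shift and turn from the pose commanded when the call began, along the tool's axes at that moment; what a row does not reach only later rows make up. A row lasts 1/12 s, in which the tool goes at most 41.7 mm and 7.16 degrees, less where a joint would pass 70% of its speed; a pose out of reach is approached as far as the arm can. A call with a gripper value outside its range is refused whole. The fingers move at their own pace and stop on an object; the grip force is fixed at half the most. Time passes only in rows, so rows that repeat a pose let the fingers close, or fill a call up. It gives the time, the measured TCP pose, the force and the opening at its end, in the units of the state.
- r.sense(): the state, without advancing time (a new reading comes with each control period).
- r.grab_frame(name): name is "scene" or "top" or "wrist"; returns a dict with "pixels" (384x512x3 uint8, red, green, blue), "intrinsics" (3x3 intrinsics, pixels), "dist" ([k1, k2, p1, p2, k3] as OpenCV has them; the pictures are not rectified), "rvec" (rotation vector, rad) and "tvec" (3), from world to camera coordinates, as OpenCV has them. Camera axes: x right, y down, z forward; pixel columns grow to the right and rows downward; lengths in m; the calibration is good to about 2 mm. A picture is of the moment at which its call begins. There is no depth.
- r.finish_job(): hands the job in, once; it reports no verdict.
Trained networks look in a picture, given as the dict that the camera call returned (one of the last four; its "shot" number tells which), for a name from the list of things; names that differ only in an ending like _2 or _b are one class to them, and where a whole thing is asked for, a point or a joint stands for the part that bears it (a point fixed in the world has none). Each returns a list of dicts, best first, with "conf" (0 to 1); they miss things now and then, are a little off and sometimes report something else, mostly with a low value. They report only what shows in the picture. A call takes as long as a camera call.
- r.spot_in(picture, label): "box" ([centre column, centre row, width, height] in pixels, round what is visible of it).
- r.regions_of(picture, label): "mask" (384x512 bool, what is visible of it) and "box" ([centre column, centre row, width, height] in pixels, round what is visible of it).
- r.pinpoint(picture, label): "centre" ([column, row] in pixels: a listed point, or the origin of a listed thing).
The state is a dict: "t": time; "q": joint angles; "dq": joint speeds; "tau": joint torques, N m; "position": TCP position; "orientation": TCP orientation; "ft_force": force on the tool from outside, world axes, zero at the start; "ft_torque": the same for the moment, N m; "finger_gap": finger opening in m.
Only numpy, scipy, OpenCV 4.12 (cv2) and the standard library are available. Lean on these libraries where they do the work, as an engineer would, in place of code of your own. Each camera call takes 0.05 s, during which the arm holds its last target. There are 200 camera calls.

## Working session

There is one attempt and no reset: what is moved stays moved. The work goes in short steps, Python scripts to look and compute and a shell command to move; the robot and the scene stay as the last step left them, time stands still between calls to the robot, and variables do not carry over. Pictures are saved under pics/ and viewed, about 8 in all and at most 12, crops included, and the job is handed in when it is done.

```bash
mkdir -p pics; cat > h.py <<'E'
import numpy as np, cv2
from scipy.spatial.transform import Rotation as R
from workcell import r
def proj(p,P):
    return cv2.projectPoints(np.atleast_2d(np.float64(P)),np.float64(p["rvec"]),np.float64(p["tvec"]),np.float64(p["intrinsics"]),np.float64(p["dist"]))[0][:,0]
def ray(p,uv):
    n=cv2.undistortPoints(np.float64(uv).reshape(-1,1,2),np.float64(p["intrinsics"]),np.float64(p["dist"]))[:,0]
    M=cv2.Rodrigues(np.float64(p["rvec"]))[0]; C=-M.T@np.float64(p["tvec"]).ravel()
    return C,np.c_[n,np.ones(len(n))]@M
def atz(p,uv,z):
    C,d=ray(p,uv); return C+d*((z-C[2])/d[:,2])[:,None]
def save(p,n,crop=None,s=1):
    im=cv2.cvtColor(p["pixels"],cv2.COLOR_RGB2BGR)
    if crop: a,b,c,d=crop; im=im[b:d,a:c]
    cv2.imwrite("pics/"+n,cv2.resize(im,None,fx=s,fy=s,interpolation=cv2.INTER_CUBIC))
Z=dict(step=0,edge=.012,seat=.019,rail=0,rail_left=.01,rail_right=.01,cap=0,tin=0,dauber=0,shoe_tree=0,shoehorn=0,stud=.019)
E
cat > a.py <<'E'
from h import *
np.set_printoptions(precision=4,suppress=True)
s=r.sense(); print(s["t"],s["position"],s["orientation"],s["finger_gap"],s["ft_force"])
ims=[]
for c in ("top","scene"):
    p=r.grab_frame(c); ims.append(p)
    print(c, "cam", ray(p,[[256,192]])[0])
    for n,z in Z.items():
        for o in r.pinpoint(p,n)[:2]: print(n,round(o["conf"],2),np.round(o["centre"],1),atz(p,[o["centre"]],z)[0][:2])
cv2.imwrite("pics/a.png",cv2.cvtColor(np.hstack([i["pixels"] for i in ims])[:, :],cv2.COLOR_RGB2BGR))
save(ims[0],"top0.png",s=1.5);save(ims[1],"scene0.png",s=1.5)
E
python3 a.py
```

```text
0.0 [ 0.1713 -0.6264  0.2302] [-179.8909   -0.0168   15.2856] 0.08520721867312123 [ 0.5086 -0.101  -0.1112]
top cam [ 0.4628 -0.0029  1.1455]
step 0.57 [231.6 185.5] [0.5839 0.0638]
edge 0.78 [228.7 183. ] [0.5901 0.0719]
edge 0.29 [408.8 193.3] [ 0.5638 -0.4739]
seat 0.98 [228.5 198.3] [0.5434 0.0714]
seat 0.51 [363.  226.5] [ 0.4626 -0.3302]
rail 0.66 [334.9 235.7] [ 0.4344 -0.2499]
rail_left 0.59 [306.1 240.8] [ 0.4189 -0.1613]
rail_right 0.6 [364.3 225.2] [ 0.4666 -0.3368]
cap 0.66 [317.3 158.8] [ 0.6687 -0.1979]
tin 0.8 [142.1 209.1] [0.5096 0.334 ]
dauber 0.9 [124.7 152.3] [0.6836 0.3938]
shoe_tree 0.56 [413.3 193. ] [ 0.5659 -0.4929]
shoehorn 0.95 [100.8 212.1] [0.4993 0.4596]
stud 0.42 [228.7 197.4] [0.5461 0.0708]
stud 0.21 [305.6 244. ] [ 0.4098 -0.1585]
scene cam [1.2538 0.2199 1.012 ]
step 0.9 [280.7 217.7] [0.5839 0.0759]
edge 0.88 [279.5 216.6] [0.5887 0.0727]
seat 0.64 [284.7 203.3] [0.5367 0.0764]
rail 0.67 [205.9 164.5] [ 0.433  -0.2522]
rail_left 0.71 [229.4 164.3] [ 0.4158 -0.1646]
rail_left 0.27 [368.6 268.8] [0.6941 0.3772]
rail_right 0.69 [179.1 160.9] [ 0.4524 -0.351 ]
cap 0.65 [279.4 215. ] [0.5746 0.0689]
cap 0.61 [192.4 213.9] [ 0.6535 -0.2112]
tin 0.71 [359.7 214.3] [0.496  0.3257]
dauber 0.58 [372.3 269.9] [0.689  0.3901]
shoe_tree 0.59 [133.1 183.1] [ 0.5911 -0.4721]
shoehorn 0.52 [401.4 223.6] [0.4943 0.4641]
shoehorn 0.42 [369.6 268.5] [0.6866 0.3816]
stud 0.56 [284.1 206.2] [0.5488 0.0775]
```

View pics/top0.png

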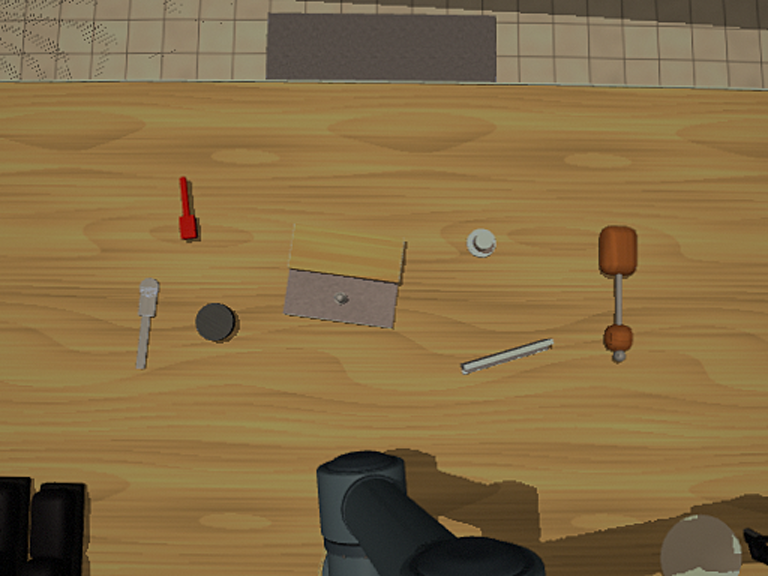

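View pics/scene0.png

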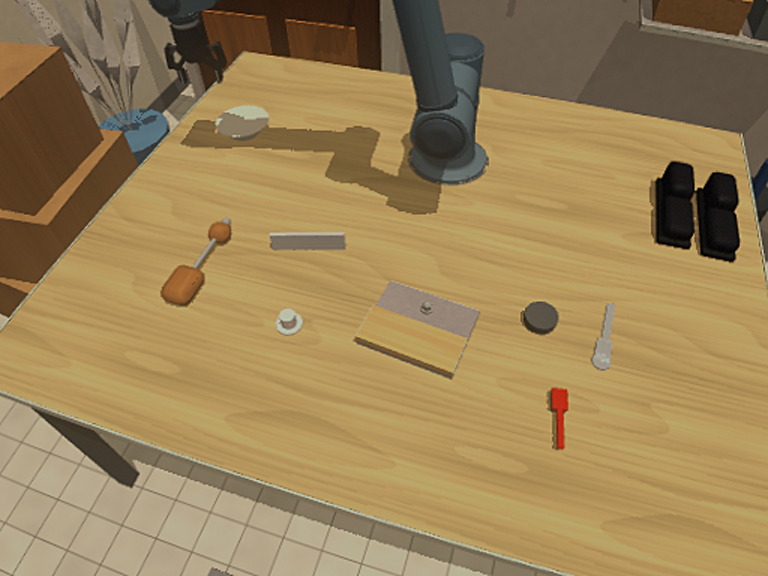

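The top view shows the step at (345,278), the cap at (482,242), the rail at (507,356) and the tin at (216,322), all in the 1.5x picture. The network estimates agree with it. Next I fly over to the rail.

```bash
cat > plan.py <<'E'
# usage: plan.py "x,y,z,yaw" ... : shift (tool mm) and turn (rad) of each leg, starting at the measured pose
import sys; from h import *
s=r.sense(); p=np.array(s["position"]); yaw=s["orientation"][2]; print(np.round(p,4),np.round(s["orientation"],2),s["t"])
if len(sys.argv)>2 and sys.argv[1].startswith("from="):
    v=list(map(float,sys.argv.pop(1)[5:].split(","))); p=np.array(v[:3]); yaw=v[3]
for a in sys.argv[1:]:
    v=list(map(float,a.split(","))); M=R.from_euler("xyz",[180,0,yaw],degrees=True)
    d=M.inv().apply(np.array(v[:3])-p)*1000; t=-np.radians((v[3]-yaw+180)%360-180)
    print(np.round(d,1),"turn z",round(t,4)); p=np.array(v[:3]); yaw=v[3]
E
python3 plan.py .27,-.48,.23,48 .37,-.34,.21,80 .431,-.251,.18,103.4
```

```text
[ 0.1714 -0.627   0.2313] [-180.     -0.     15.29] 1.3
[ 133.9 -115.8    1.3] turn z -0.5709
[171.  -19.4  20. ] turn z -0.5585
[98.2 44.6 30. ] turn z -0.4084
```

```bash
python3 -m jog '[[[27,-23,0,0,0,-0.115,85],[54,-46,0,0,0,-0.23,85],[80,-69,0,0,0,-0.345,85],[107,-92,0,0,0,-0.46,85],[134,-116,1,0,0,-0.571,85]]]'
python3 -m jog '[[[34,-4,4,0,0,-0.112,85],[68,-8,8,0,0,-0.224,85],[103,-12,12,0,0,-0.335,85],[137,-16,16,0,0,-0.447,85],[171,-19,20,0,0,-0.5585,85]]]'
python3 -m jog '[[[25,11,8,0,0,-0.1,85],[50,22,15,0,0,-0.2,85],[75,34,22,0,0,-0.31,85],[98,45,30,0,0,-0.408,85],[98,45,30,0,0,-0.408,85]]]'
cat > b.py <<'E'
from h import *
import sys
np.set_printoptions(precision=4,suppress=True)
p=r.grab_frame("wrist"); s=r.sense(); print(s["t"],np.round(s["position"],4),np.round(s["orientation"],2),s["ft_force"],s["finger_gap"])
for n in sys.argv[2:]:
    n,z=(n.split(":")+[None])[:2]; z=Z[n] if z is None else float(z)
    for o in r.pinpoint(p,n)[:2]: print(n,round(o["conf"],2),np.round(o["centre"],1),atz(p,[o["centre"]],z)[0][:2])
save(p,sys.argv[1],s=1.5); np.save("pics/last.npy",p,allow_pickle=True)
E
python3 b.py w1.png rail rail_left rail_right
```

```text
t: 1.72
position: [0.2707, -0.4786, 0.2305]
orientation: [180.0, 0.0, 48.3]
ft_force: [0.1, -0.2, -0.2]
finger_gap: 0.085
t: 2.13
position: [0.371, -0.3385, 0.2103]
orientation: [180.0, 0.0, 80.3]
ft_force: [0.6, -1.3, 0.2]
finger_gap: 0.0849
t: 2.55
position: [0.4325, -0.2476, 0.1786]
orientation: [-180.0, -0.2, 103.8]
ft_force: [-0.2, -0.4, -0.1]
finger_gap: 0.0851
2.6 [ 0.432  -0.2493  0.1794] [-179.95   -0.09  103.57] [-0.3172  0.1199 -0.0322] 0.08474598061587156
rail 0.74 [259.5 180.8] [ 0.4387 -0.2537]
rail_left 0.85 [258.2  99.3] [ 0.4156 -0.1672]
rail_right 0.77 [264.7 250.1] [ 0.4652 -0.334 ]
```

View pics/w1.png

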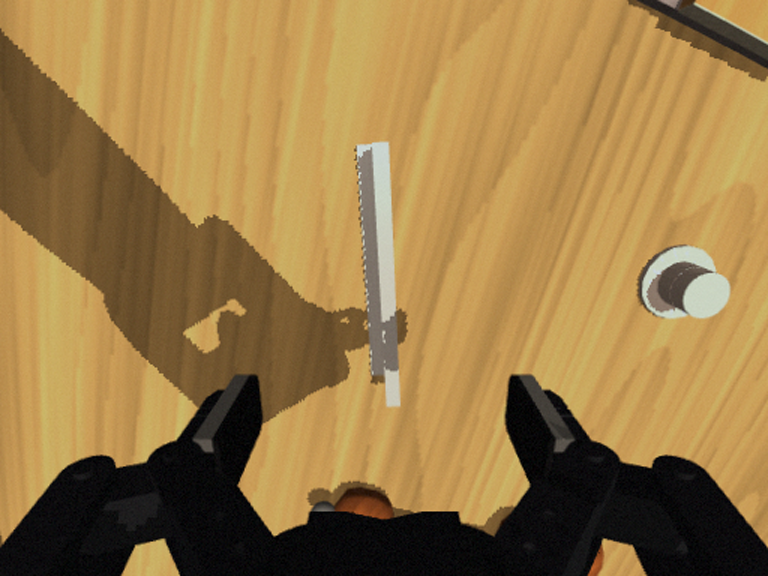

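The rail's leg top runs from (381,142) to (393,406) in the 1.5x picture. The cap is upright with its flange at about (679,282) and its top at (706,294).

```bash
python3 - <<'E'
from h import *
p=np.load("pics/last.npy",allow_pickle=True).item()
q=atz(p,np.array([[373,142],[389,142],[386,407],[400,407]])/1.5,.052); print(q)
a=q[:2].mean(0);b=q[2:].mean(0);d=a-b;print("leg mid",(a+b)/2,"len",np.linalg.norm(d),"yaw",np.degrees(np.arctan2(-d[0],d[1])))
print("cap top",atz(p,[[706/1.5,294/1.5]],.036),"flange",atz(p,[[679/1.5,282/1.5]],.003))
E
```

```text
[[ 0.40613907 -0.16574909  0.052     ]
 [ 0.41530355 -0.16349841  0.052     ]
 [ 0.45690293 -0.33862367  0.052     ]
 [ 0.4666746  -0.33622499  0.052     ]]
leg mid [ 0.43625504 -0.25102404  0.052     ] len 0.18018858648692043 yaw 16.46389882588265
cap top [[ 0.65860257 -0.20640312  0.036     ]] flange [[ 0.66084655 -0.20692293  0.003     ]]
```

```bash
python3 plan.py .4362,-.251,.06,106.5 .4362,-.251,.022,106.5
```

```text
[ 0.4317 -0.252   0.1808] [1.7998e+02 5.0000e-02 1.0331e+02] 2.75
[-1.000e-01  4.600e+00  1.208e+02] turn z -0.0557
[-0. -0. 38.] turn z -0.0
```

```bash
python3 -m jog '[[[0,4.6,35,0,0,-0.056,85],[0,4.6,70,0,0,-0.056,85],[0,4.6,100,0,0,-0.056,85],[0,4.6,121,0,0,-0.056,85],[0,4.6,121,0,0,-0.056,60]]]'
python3 -m jog '[[[0,0,15,0,0,0,60],[0,0,30,0,0,0,60],[0,0,38,0,0,0,60],[0,0,38,0,0,0,60],[0,0,38,0,0,0,30]]]'
python3 -m jog '[[[0,0,0,0,0,0,5],[0,0,0,0,0,0,5],[0,0,0,0,0,0,5],[0,0,0,0,0,0,5],[0,0,0,0,0,0,5]]]'
python3 -m jog '[[[0,0,0,0,0,0,5],[0,0,0,0,0,0,5],[0,0,0,0,0,0,5],[0,0,0,0,0,0,5],[0,0,0,0,0,0,5]]]'
```

```text
t: 3.17
position: [0.433, -0.2489, 0.0551]
orientation: [-179.7, -0.4, 106.4]
ft_force: [-0.6, 0.5, -0.5]
finger_gap: 0.0754
t: 3.58
position: [0.4365, -0.2511, 0.0223]
orientation: [180.0, 0.1, 106.5]
ft_force: [0.1, -1.0, -0.3]
finger_gap: 0.0488
t: 4.0
position: [0.4368, -0.2508, 0.0223]
orientation: [180.0, 0.1, 106.6]
ft_force: [-0.6, 0.6, 5.9]
finger_gap: 0.009
t: 4.42
position: [0.4368, -0.2508, 0.0223]
orientation: [180.0, 0.1, 106.6]
ft_force: [-1.1, 0.9, 6.5]
finger_gap: 0.0088
```

```bash
python3 plan.py .4362,-.251,.10,106.5  .54,-.11,.2,82.3
```

```text
[ 0.4368 -0.2508  0.0223] [1.7996e+02 8.0000e-02 1.0660e+02] 4.4167
[ -0.   -0.7 -77.7] turn z 0.0017
[ 105.7  139.6 -100. ] turn z 0.4224
```

```bash
python3 -m jog '[[[0,0,-10,0,0,0,5],[0,0,-25,0,0,0,5],[0,0,-45,0,0,0,5],[0,0,-65,0,0,0,5],[0,0,-78,0,0,0,5]]]'
python3 -m jog '[[[18,23,-17,0,0,0.07,5],[35,46,-33,0,0,0.14,5],[53,70,-50,0,0,0.21,5],[70,93,-67,0,0,0.28,5],[88,116,-84,0,0,0.35,5]]]'
python3 -m jog '[[[9,17,-8,0,0,0.035,5],[18,26,-16,0,0,0.0724,5],[18,26,-16,0,0,0.0724,5],[18,26,-16,0,0,0.0724,5],[18,26,-16,0,0,0.0724,5]]]'
python3 b.py w2.png edge seat rail_left:0.19 stud
```

```text
t: 4.83
position: [0.4363, -0.2503, 0.1011]
orientation: [180.0, 0.1, 106.6]
ft_force: [0.8, -1.1, -1.6]
finger_gap: 0.0091
t: 5.25
position: [0.5222, -0.1313, 0.184]
orientation: [-179.9, -0.0, 86.3]
ft_force: [0.3, -1.2, -1.7]
finger_gap: 0.0086
t: 5.67
position: [0.548, -0.1164, 0.1982]
orientation: [-179.9, -0.0, 82.4]
ft_force: [0.4, -0.2, -2.2]
finger_gap: 0.0093
5.7167 [ 0.5479 -0.1166  0.1981] [-179.86   -0.03   82.37] [ 0.3515 -0.3282 -2.0359] 0.009122251561214084
edge 0.4 [352.5 224.5] [ 0.6589 -0.1981]
```

View pics/w2.png

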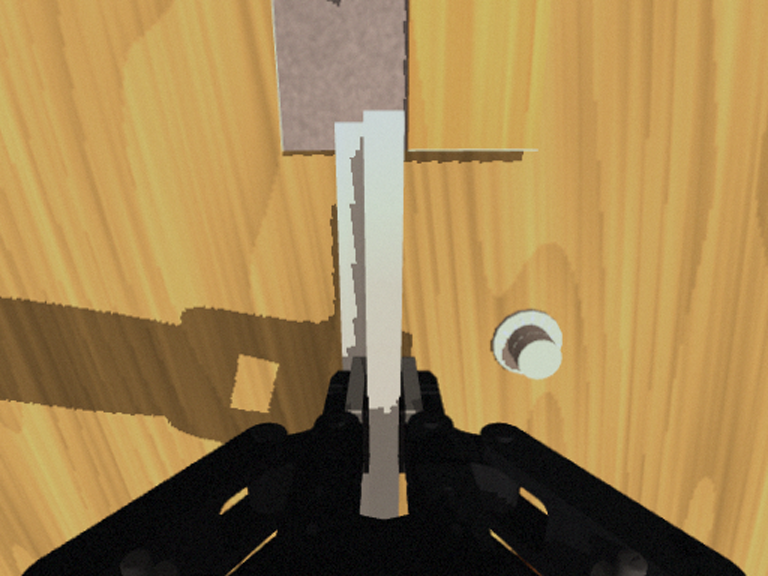

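The near end of the step shows its panel corner at (283,150), the board-edge corner at (408,150) and the far corner at (537,149). The rail hangs straight, with its leg parallel to the board edge at about column 405.

```bash
python3 - <<'E'
from h import *
p=np.load("pics/last.npy",allow_pickle=True).item()
q=atz(p,np.array([[283,150],[274,1]])/1.5,.012); t=atz(p,np.array([[408,150],[537,149],[407,1]])/1.5,.028)
print(q,t); f=lambda d:np.degrees(np.arctan2(-d[0],d[1]))
print("yaw",f(q[1]-q[0]),f(t[2]-t[0]),f(t[1]-t[0])+90,"widths",np.linalg.norm(t[1]-t[0]))
from scipy.optimize import least_squares
L=np.array([[-.09,-.11],[0,-.11],[.09,-.11]]);W=np.array([q[0],t[0],t[1]])[:,:2]
def res(v):
    c,s=np.cos(v[2]),np.sin(v[2]);M=np.array([[c,-s],[s,c]])
    l=lambda w:(w[:2]-v[:2])@M
    return np.r_[(W-v[:2])@M-L,[[l(q[1])[0]+.09,l(t[2])[0]]]].ravel()
o=least_squares(res,[.59,.07,-.13]);v=o.x;print(v,np.degrees(v[2]),np.round(o.fun*1000,1))
c,s=np.cos(v[2]),np.sin(v[2]);print("seat",v[0]-.045*c,v[1]-.045*s)
# rail end held: leg top at z?
zt=r.sense()["position"][2]+.030
k=atz(p,np.array([[364,111],[404,111]])/1.5,zt);print("rail end",k,np.linalg.norm(k[1]-k[0]))
E
```

```text
[[ 0.48631268 -0.02640196  0.012     ]
 [ 0.49887472  0.06835684  0.012     ]] [[ 0.5752991  -0.03845115  0.028     ]
 [ 0.66384618 -0.04905933  0.028     ]
 [ 0.58521934  0.05165911  0.028     ]]
yaw -7.551586521127974 -6.28239255582128 -6.831635050031579 widths 0.08918025888407648
[ 0.58892528  0.0711636  -0.12615408] -7.228096077030975 [ 0.5  0.3  0.3 -0.5 -0.5  0.2  1.  -1.2]
seat 0.5442828919627946 0.07682548478075557
rail end [[ 0.55537363 -0.02681822  0.22874405]
 [ 0.56488341 -0.02808374  0.22874405]] 0.009593615815803066
```

```bash
python3 plan.py .5791,.0725,.11,82.77 .5791,.0725,.037,82.77
```

```text
[ 0.5486 -0.1168  0.1987] [-1.7994e+02 -1.0000e-02  8.2340e+01] 5.9167
[191.7   5.   88.7] turn z -0.0076
[ 0. -0. 73.] turn z -0.0
```

```bash
python3 -m jog '[[[36,1,5,0,0,-0.0076,5],[72,2,10,0,0,-0.0076,5],[108,3,20,0,0,-0.0076,5],[140,4,35,0,0,-0.0076,5],[170,5,55,0,0,-0.0076,5]]]'
python3 -m jog '[[[14,0,17,0,0,0,5],[22,0,34,0,0,0,5],[22,0,34,0,0,0,5],[22,0,34,0,0,0,5],[22,0,34,0,0,0,5]]]'
python3 b.py w3.png edge seat stud rail_left:0.12
```

```text
t: 6.33
position: [0.5778, 0.0528, 0.1452]
orientation: [179.8, -0.0, 82.8]
ft_force: [0.5, -1.3, -2.1]
finger_gap: 0.0092
t: 6.75
position: [0.5801, 0.0724, 0.1113]
orientation: [179.9, 0.0, 82.8]
ft_force: [0.2, 0.1, -1.7]
finger_gap: 0.0093
6.8 [0.5805 0.0723 0.1118] [179.86   0.    82.76] [ 0.0997 -0.6203 -2.1089] 0.009327280468229147
seat 0.44 [265.7 197.3] [0.5891 0.0725]
stud 0.76 [214.  197.6] [0.545  0.0778]
```

View pics/w3.png

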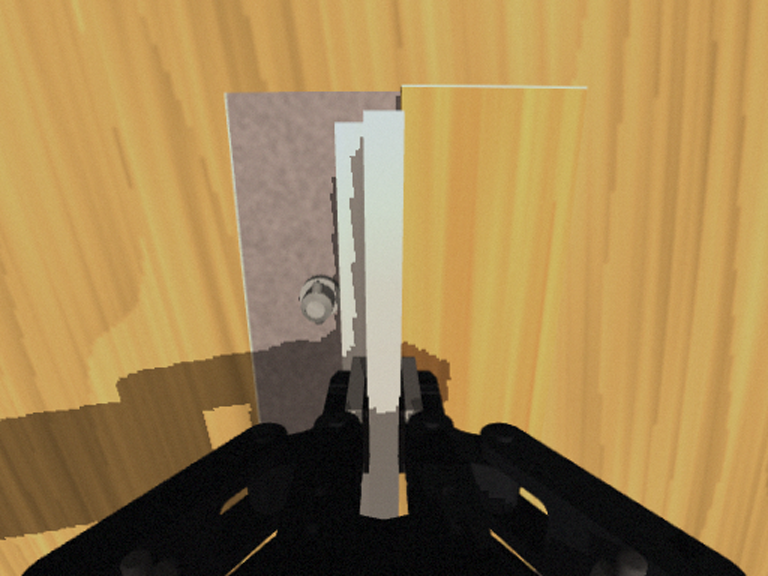

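The stud shows at (318,300), the far board corner at (402,86) and the rail's leg is parallel to the edge. I refit the step pose from these points.

```bash
python3 - <<'E'
from h import *
from scipy.optimize import least_squares
p=np.load("pics/last.npy",allow_pickle=True).item()
L=np.array([[-.09,.11,.012],[0,.11,.028],[.09,.11,.028],[-.045,0,.038]]);U=np.array([[225.5,93],[402,86],[587,88],[315,309]])/1.5
W=np.array([atz(p,[u],l[2])[0][:2] for u,l in zip(U,L)]);print(W)
def res(v):
    c,s=np.cos(v[2]),np.sin(v[2]);M=np.array([[c,-s],[s,c]]);return ((W-v[:2])@M-L[:,:2]).ravel()
o=least_squares(res,[.59,.07,-.13]);v=o.x;print(v,np.degrees(v[2]),np.round(o.fun*1000,1))
c,s=np.cos(v[2]),np.sin(v[2]);print("seat",v[0]-.045*c,v[1]-.045*s)
E
python3 plan.py
```

```text
[[0.51326385 0.19120248]
 [0.60295682 0.18059374]
 [0.69161425 0.16939333]
 [0.54431044 0.07733044]]
[ 0.58903175  0.07137244 -0.12357252] -7.080183809426768 [ 0.  -0.4  0.4  0.1 -0.3 -0.1 -0.1  0.4]
seat 0.5443748900592799 0.076919057752523
[0.5802 0.0726 0.1114] [179.89  -0.    82.76] 7.0
```

```bash
python3 -m jog '[[[0,-2,16,0,0,0,5],[0,-2,32,0,0,0,5],[0,-2,48,0,0,0,5],[0,-2,60,0,0,0,5],[0,-2,68,0,0,0,5]]]'
python3 -m jog '[[[0,0,2,0,0,0,5],[0,0,4,0,0,0,5],[0,0,6,0,0,0,5],[0,0,7,0,0,0,5],[0,0,7,0,0,0,5]]]'
```

```text
t: 7.42
position: [0.5769, 0.0733, 0.0411]
orientation: [-179.9, 0.0, 82.8]
ft_force: [-0.8, 0.0, -1.8]
finger_gap: 0.0088
t: 7.83
position: [0.5779, 0.0735, 0.0357]
orientation: [180.0, -0.0, 82.8]
ft_force: [0.2, 0.4, -2.3]
finger_gap: 0.0091
```

```bash
python3 -m jog '[[[0,2,1,0,0,0,5],[0,4,1,0,0,0,5],[0,5,1,0,0,0,5],[0,6,1,0,0,0,5],[0,6,1,0,0,0,5]]]'
python3 -m jog '[[[0,0.5,0,0,0,0,5],[0,1,0,0,0,0,5],[0,1,0,0,0,0,5],[0,1,0,0,0,0,5],[0,1,0,0,0,0,5]]]'
```

```text
t: 8.25
position: [0.5838, 0.0727, 0.0345]
orientation: [180.0, -0.0, 82.8]
ft_force: [-0.5, 0.9, -2.1]
finger_gap: 0.0088
t: 8.67
position: [0.584, 0.0727, 0.0343]
orientation: [-179.9, 0.0, 82.8]
ft_force: [-3.2, 0.4, 2.5]
finger_gap: 0.0096
```

```bash
python3 -m jog '[[[0,0.5,0,0,0,0,5],[0,1,0,0,0,0,5],[0,1.5,0,0,0,0,5],[0,1.5,0,0,0,0,5],[0,1.5,0,0,0,0,5]]]'
```

```text
t: 9.08
position: [0.5841, 0.0727, 0.0343]
orientation: [-179.7, 0.0, 82.8]
ft_force: [-10.3, 1.0, 8.2]
finger_gap: 0.009
```

```bash
python3 -m jog '[[[0,0,0,0,0,0,24],[0,0,0,0,0,0,24],[0,0,0,0,0,0,24],[0,0,0,0,0,0,24],[0,0,0,0,0,0,24]]]'
python3 -m jog '[[[0,-1.5,-5,0,0,0,24],[0,-1.5,-20,0,0,0,24],[0,-1.5,-45,0,0,0,24],[0,-1.5,-75,0,0,0,24],[-30,-1.5,-105,0,0,0,40]]]'
python3 -m jog '[[[-35,0,-20,0,0,0,85],[-70,0,-40,0,0,0,85],[-90,0,-60,0,0,0,85],[-90,0,-60,0,0,0,85],[-90,0,-60,0,0,0,85]]]'
python3 b.py w4.png rail_left:0.022 rail:.012 stud
```

```text
t: 9.5
position: [0.5864, 0.0724, 0.0345]
orientation: [179.9, -0.0, 82.8]
ft_force: [0.2, -0.4, 0.1]
finger_gap: 0.0242
t: 9.92
position: [0.5805, 0.0462, 0.1399]
orientation: [-180.0, -0.1, 83.1]
ft_force: [0.3, 0.3, 0.5]
finger_gap: 0.0352
t: 10.33
position: [0.5702, -0.0469, 0.2005]
orientation: [179.8, 0.0, 82.7]
ft_force: [0.6, 0.2, -0.0]
finger_gap: 0.0852
10.3833 [ 0.5694 -0.0457  0.1988] [179.98  -0.02  82.78] [ 0.5418  0.5523 -0.7944] 0.08485170895742744
rail 0.93 [259.   63.7] [0.5895 0.0692]
stud 0.8 [216.2  59.6] [0.546 0.078]
```

View pics/w4.png

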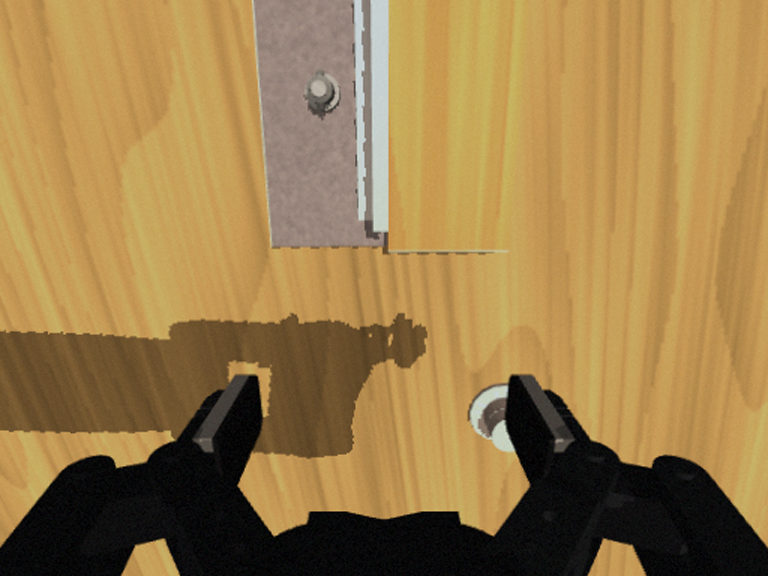

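The rail's back meets the board edge at column ~388 along its visible length, with its end at (380,232). I check the numbers and plan the flight to the cap.

```bash
python3 - <<'E'
from h import *
p=np.load("pics/last.npy",allow_pickle=True).item()
th=np.radians(-7.1);c,s=np.cos(th),np.sin(th);M=np.array([[c,-s],[s,c]])
loc=lambda u,z:(atz(p,np.array(u)/1.5,z)[:,:2]-[.589,.0714])@M*1000
print("leg back/front end, far",loc([[388,232],[374,232],[388,1],[373,1]],.064));print("board",loc([[387,252],[508,251]],.028));print("stud tip",loc([[320,89]],.038))
print("cam rel tcp",ray(p,[[256,192]])[0]-np.array(r.sense()["position"]))
E
python3 plan.py .60,-.10,.2,112.8 .64,-.17,.19,142.9 .660,-.2066,.18,172.9
```

```text
leg back/front end, far [[ -0.31221939 -89.70587569]
 [ -9.39133374 -89.67045151]
 [ -0.30946589  41.90499421]
 [ -8.75676771  41.92614598]]
board [[  -0.53449164 -111.26432224]
 [  89.71275055 -110.75614962]]
stud tip [[-43.92460857  -0.81325911]]
cam rel tcp [0.01121459 0.07798977 0.14517373]
[ 0.5687 -0.0446  0.1972] [-1.7984e+02 -4.0000e-02  8.2900e+01] 10.5333
[-51.1  37.9  -2.8] turn z -0.5218
[-80.    9.7  10. ] turn z -0.5253
[-38.  -17.1  10. ] turn z -0.5236
```

```bash
python3 -m jog '[[[-10,8,0,0,0,-0.105,85],[-20,15,0,0,0,-0.21,85],[-31,23,-1,0,0,-0.315,85],[-41,30,-2,0,0,-0.42,85],[-51,38,-3,0,0,-0.522,85]]]'
python3 -m jog '[[[-16,2,2,0,0,-0.105,85],[-32,4,4,0,0,-0.21,85],[-48,6,6,0,0,-0.315,85],[-64,8,8,0,0,-0.42,85],[-80,10,10,0,0,-0.525,85]]]'
python3 -m jog '[[[-8,-4,2,0,0,-0.105,85],[-16,-7,4,0,0,-0.21,85],[-24,-11,6,0,0,-0.315,85],[-31,-14,8,0,0,-0.42,85],[-38,-17,10,0,0,-0.524,85]]]'
python3 -m jog '[[[0,0,0,0,0,0,85],[0,0,0,0,0,0,85],[0,0,0,0,0,0,85],[0,0,0,0,0,0,85],[0,0,0,0,0,0,85]]]'
python3 b.py w5.png cap
```

```text
t: 10.95
position: [0.6006, -0.1003, 0.2002]
orientation: [-179.9, -0.1, 113.1]
ft_force: [-0.0, -0.7, -0.8]
finger_gap: 0.0855
t: 11.37
position: [0.6411, -0.1703, 0.19]
orientation: [-180.0, -0.1, 143.2]
ft_force: [0.5, 0.7, -0.5]
finger_gap: 0.0851
t: 11.78
position: [0.6609, -0.2065, 0.1799]
orientation: [179.9, -0.1, 173.2]
ft_force: [0.3, 0.6, -0.3]
finger_gap: 0.0849
t: 12.2
position: [0.6609, -0.207, 0.1818]
orientation: [180.0, -0.0, 172.8]
ft_force: [0.2, 0.2, 1.6]
finger_gap: 0.0849
12.25 [ 0.6609 -0.2072  0.1819] [-180.      0.    172.82] [-0.2816 -0.1311  0.7152] 0.08503971266717791
cap 0.58 [259.4 174.9] [ 0.6632 -0.2027]
```

View pics/w5.png

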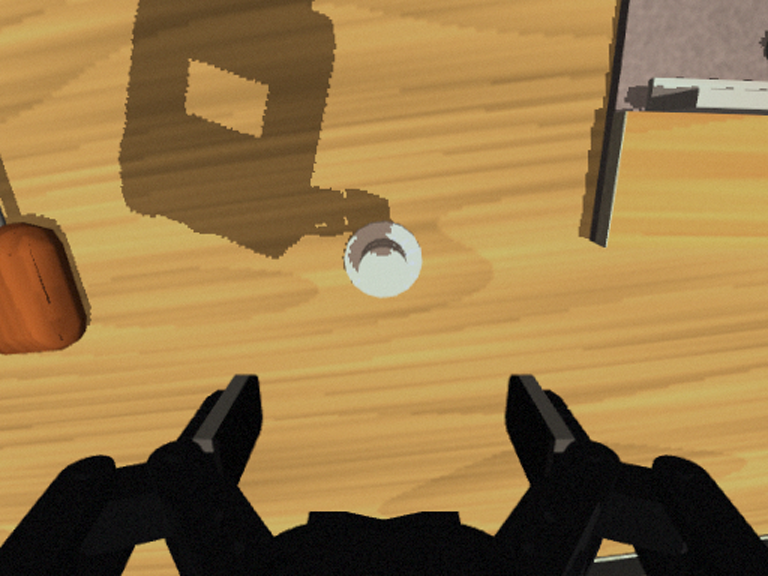

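The cap sits at (383,259), centred between the fingers. I fit its flange outline and top.

```bash
python3 - <<'E'
from h import *
p=np.load("pics/last.npy",allow_pickle=True).item()
print("flange",atz(p,np.array([[383,259]])/1.5,.005),"edges",atz(p,np.array([[344,259],[422,259],[383,221],[383,297]])/1.5,.005)[:,:2])
m=r.regions_of(r.grab_frame("wrist"),"cap")
for o in m[:1]:
    ys,xs=np.where(o["mask"]);(c,rad)=cv2.minEnclosingCircle(np.c_[xs,ys].astype(np.float32));print(o["conf"],c,rad,atz(p,[c],.005))
E
python3 plan.py
```

```text
flange [[ 0.65878933 -0.20685078  0.005     ]] edges [[ 0.65509102 -0.23615628]
 [ 0.66247038 -0.17754102]
 [ 0.63023394 -0.20325687]
 [ 0.68896673 -0.21064889]]
0.98 (255.4166717529297, 172.5) 25.70529556274414 [[ 0.65860819 -0.2067326   0.005     ]]
[ 0.661  -0.2075  0.182 ] [-1.8000e+02  1.0000e-02  1.7282e+02] 12.4
```

```bash
python3 -m jog '[[[2,0.4,35,0,0,0,85],[2,0.4,70,0,0,0,85],[2,0.4,105,0,0,0,85],[2,0.4,135,0,0,0,85],[2,0.4,155,0,0,0,85]]]'
python3 -m jog '[[[0,0,10,0,0,0,75],[0,0,17,0,0,0,70],[0,0,17,0,0,0,60],[0,0,17,0,0,0,50],[0,0,17,0,0,0,45]]]'
python3 plan.py .6592,-.2069,.009,172.9
```

```text
t: 12.82
position: [0.6571, -0.2061, 0.0229]
orientation: [179.9, -0.3, 172.8]
ft_force: [-0.1, -0.3, 0.2]
finger_gap: 0.085
t: 13.23
position: [0.6604, -0.2077, 0.0119]
orientation: [-179.9, 0.2, 172.8]
ft_force: [0.5, -0.5, 0.6]
finger_gap: 0.0447
[ 0.6604 -0.2077  0.0119] [-179.93    0.19  172.83] 13.2333
[1.3 0.6 2.9] turn z -0.0012
```

```bash
python3 -m jog '[[[1,0.5,2,0,0,0,45],[1,0.5,2,0,0,0,45],[1,0.5,2,0,0,0,25],[1,0.5,2,0,0,0,25],[1,0.5,2,0,0,0,25]]]'
python3 -m jog '[[[0,0,0,0,0,0,25],[0,0,0,0,0,0,25],[0,0,0,0,0,0,25],[0,0,0,0,0,0,25],[0,0,0,0,0,0,25]]]'
python3 plan.py .64,-.18,.13,172.9 .5444,.0769,.13,172.9
```

```text
t: 13.65
position: [0.6587, -0.2066, 0.0087]
orientation: [-180.0, 0.1, 172.8]
ft_force: [-0.6, 0.1, 4.0]
finger_gap: 0.0326
t: 14.07
position: [0.6587, -0.2067, 0.0087]
orientation: [-180.0, 0.1, 172.8]
ft_force: [-0.8, -0.0, 5.3]
finger_gap: 0.0326
[ 0.6587 -0.2067  0.0087] [-1.7998e+02  7.0000e-02  1.7283e+02] 14.0667
[  21.9   24.1 -121.3] turn z -0.0012
[126.6 243.1   0. ] turn z -0.0
```

```bash
python3 -m jog '[[[0,0,-10,0,0,0,25],[0,0,-35,0,0,0,25],[5,5,-70,0,0,0,25],[12,14,-100,0,0,0,25],[22,24,-121,0,0,0,25]]]'
python3 -m jog '[[[18,34,0,0,0,0,25],[36,68,0,0,0,0,25],[54,102,0,0,0,0,25],[72,136,0,0,0,0,25],[90,171,0,0,0,0,25]]]'
python3 -m jog '[[[18,36,0,0,0,0,25],[36,72,0,0,0,0,25],[36,72,0,0,0,0,25],[36,72,0,0,0,0,25],[36,72,0,0,0,0,25]]]'
python3 b.py w6.png rail:.012 cap:.12
python3 plan.py .5444,.0769,.13,172.9
```

```text
t: 14.48
position: [0.6402, -0.1804, 0.1322]
orientation: [-179.9, 0.2, 172.8]
ft_force: [0.1, 0.0, 0.6]
finger_gap: 0.0328
t: 14.9
position: [0.57, 0.0025, 0.1287]
orientation: [180.0, -0.0, 172.8]
ft_force: [0.0, -0.0, -0.9]
finger_gap: 0.0326
t: 15.32
position: [0.5446, 0.0769, 0.1289]
orientation: [-180.0, 0.0, 172.9]
ft_force: [-0.1, -0.6, 0.0]
finger_gap: 0.0325
15.3667 [0.5449 0.0763 0.1289] [-179.98    0.02  172.79] [-0.4368 -0.4592 -0.6718] 0.032581263554346686
cap 0.64 [257.6 247.2] [0.546  0.0779]
cap 0.58 [255.  188.9] [0.5102 0.0809]
[0.5451 0.0758 0.1289] [-1.7999e+02  2.0000e-02  1.7273e+02] 15.4667
[ 0.8  1.  -1.1] turn z -0.003
```

View pics/w6.png

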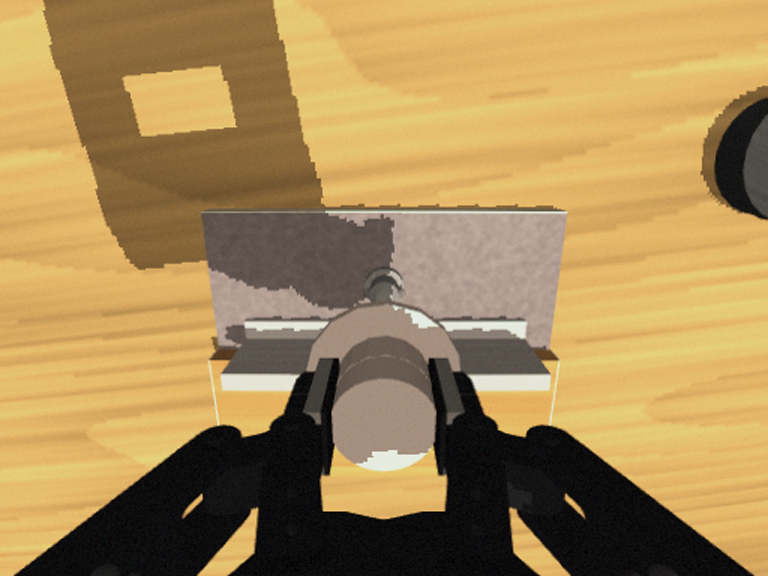

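The stud is at (384,284) and the held cap's flange runs from column 307 to 461 with its top edge at row 301. The two are aligned sideways. I check the fore-aft offset.

```bash
python3 - <<'E'
from h import *
p=np.load("pics/last.npy",allow_pickle=True).item()
T=np.array([.5449,.0763]);a=np.radians(172.8);X=np.array([np.cos(a),np.sin(a)]);Y=np.array([np.sin(a),-np.cos(a)])
def tl(u,z): w=atz(p,np.array(u)/1.5,z)[:,:2]-T; return np.c_[w@X,w@Y]*1000
print("flange top edge,left,right",tl([[384,301],[307,368],[461,368]],.125))
print("body top far/near",tl([[384,378],[384,471],[332,420],[437,420]],.156))
print("stud top, collar ends",tl([[384,288]],.038),tl([[363,282],[405,282]],.019))
c,s=np.cos(np.radians(-7.1)),np.sin(np.radians(-7.1))
print("panel near corners",tl([[203,212],[567,212]],.012), "seat in tool", ((np.array([.5444,.0769])-T)@np.c_[X,Y])*1000)
E
```

```text
flange top edge,left,right [[ 29.89521174   0.75575503]
 [  2.98153973 -28.30426815]
 [  3.056212    29.92607981]]
body top far/near [[ 16.37200685   0.72104507]
 [-18.08273164   0.79100919]
 [  1.51791847 -15.44651077]
 [  1.55785795  17.26166046]]
stud top, collar ends [[6.90840119 0.97516336]] [[  4.64042438 -11.76414188]
 [  4.67423275  13.79967913]]
panel near corners [[  46.24336658 -107.42110358]
 [  46.54628243  110.55969739]] seat in tool [0.57125729 0.5326022 ]
```

```bash
python3 -m jog '[[[0.8,0.8,20,0,0,0,25],[0.8,0.8,40,0,0,0,25],[0.8,0.8,58,0,0,0,25],[0.8,0.8,68,0,0,0,25],[0.8,0.8,74,0,0,0,25]]]'
python3 -m jog '[[[0,0,2,0,0,0,25],[0,0,4,0,0,0,25],[0,0,6,0,0,0,25],[0,0,8,0,0,0,25],[0,0,10,0,0,0,25]]]'
python3 plan.py .5444,.0769,.0277,172.9
```

```text
t: 15.88
position: [0.5433, 0.077, 0.0532]
orientation: [-180.0, -0.1, 172.7]
ft_force: [0.0, 0.5, 0.5]
finger_gap: 0.0325
t: 16.3
position: [0.5445, 0.0779, 0.0454]
orientation: [180.0, 0.1, 172.8]
ft_force: [-0.1, -0.5, -0.5]
finger_gap: 0.0326
[0.5445 0.0779 0.0454] [1.7999e+02 9.0000e-02 1.7283e+02] 16.3
[-0.  -1.  17.7] turn z -0.0011
```

```bash
python3 -m jog '[[[0,-0.5,1,0,0,0,25],[0,-0.5,2,0,0,0,25],[0,-0.5,3,0,0,0,25],[0,-0.5,4,0,0,0,25],[0,-0.5,4,0,0,0,25]]]'
python3 -m jog '[[[0,0,1,0,0,0,25],[0,0,2,0,0,0,25],[0,0,3,0,0,0,25],[0,0,4,0,0,0,25],[0,0,4,0,0,0,25]]]'
```

```text
t: 16.72
position: [0.5438, 0.0773, 0.0407]
orientation: [-180.0, -0.0, 172.8]
ft_force: [-0.1, -0.3, -0.5]
finger_gap: 0.0327
t: 17.13
position: [0.5441, 0.0773, 0.0378]
orientation: [-180.0, -0.0, 172.8]
ft_force: [-3.7, -1.2, 6.7]
finger_gap: 0.0328
```

```bash
python3 -m jog '[[[0.4,-0.1,1,0,0,0,25],[0.4,-0.1,2,0,0,0,25],[0.4,-0.1,3,0,0,0,25],[0.4,-0.1,4,0,0,0,25],[0.4,-0.1,4,0,0,0,25]]]'
python3 -m jog '[[[0,0,1,0,0,0,25],[0,0,2,0,0,0,25],[0,0,3,0,0,0,25],[0,0,4,0,0,0,25],[0,0,4,0,0,0,25]]]'
```

```text
t: 17.55
position: [0.5433, 0.0774, 0.0323]
orientation: [180.0, -0.0, 172.8]
ft_force: [1.6, -0.9, -2.4]
finger_gap: 0.0325
t: 17.97
position: [0.5432, 0.0774, 0.0284]
orientation: [180.0, -0.0, 172.8]
ft_force: [0.7, 0.5, -0.4]
finger_gap: 0.0328
```

```bash
python3 -m jog '[[[0,0,1,0,0,0,25],[0,0,2,0,0,0,25],[0,0,2,0,0,0,25],[0,0,2,0,0,0,25],[0,0,2,0,0,0,25]]]'
python3 -m jog '[[[0,0,0.5,0,0,0,25],[0,0,1,0,0,0,25],[0,0,1,0,0,0,25],[0,0,1,0,0,0,25],[0,0,1,0,0,0,25]]]'
```

```text
t: 18.38
position: [0.5437, 0.0774, 0.0276]
orientation: [-180.0, -0.0, 172.8]
ft_force: [-2.2, 0.2, 5.9]
finger_gap: 0.0324
t: 18.8
position: [0.5438, 0.0774, 0.0276]
orientation: [-180.0, -0.0, 172.9]
ft_force: [-6.3, -0.4, 12.8]
finger_gap: 0.0325
```

```bash
python3 -m jog '[[[0.3,0,0.5,0,0,0,25],[0.3,0,1,0,0,0,25],[0.3,0,1,0,0,0,25],[0.3,0,1,0,0,0,25],[0.3,0,1,0,0,0,25]]]'
python3 b.py w7.png
python3 - <<'E'
from h import *
p=r.grab_frame("scene"); save(p,"s7.png",(220,140,340,250),5); print(r.sense()["ft_force"],r.sense()["position"])
E
```

```text
t: 19.22
position: [0.5439, 0.0774, 0.0275]
orientation: [-180.0, -0.0, 172.9]
ft_force: [-8.5, -1.0, 18.7]
finger_gap: 0.0322
19.2667 [0.5439 0.0774 0.0275] [-179.98   -0.01  172.86] [-9.2343 -1.2266 19.0409] 0.032686275709410635
[-8.73168288 -0.79505526 19.53185832] [0.54387476 0.0773583  0.02750163]
```

View pics/w7.png

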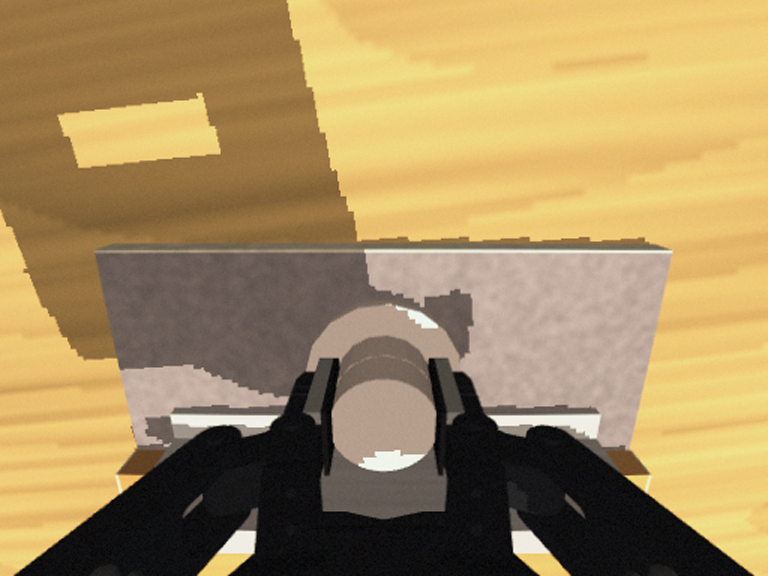

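View pics/s7.png

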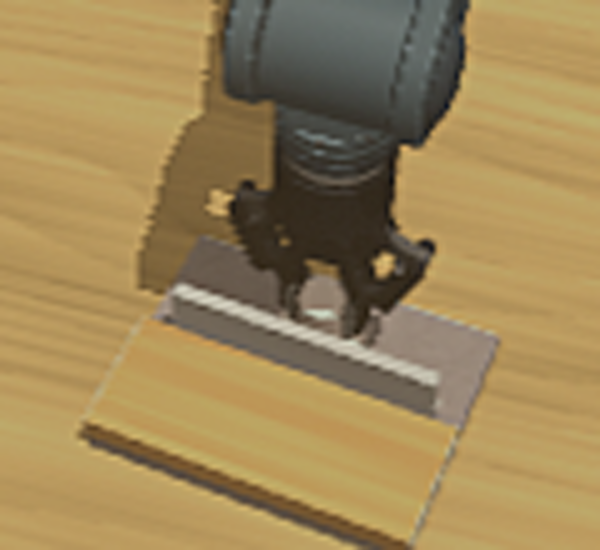

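The cap's position in the grip is unchanged, with the flange edge at row ~303 and the body top at rows 378–471. It has reached a hard stop at the seat height (TCP 27.5 mm against 27.7 mm expected), pressed with about 19 N. The scene crop shows the rail flush along the board, so I hand in.

```bash
python3 -c "
from workcell import r
print(r.finish_job()); s=r.sense(); print(s['t'],s['position'],s['ft_force'])"
```

```text
the job is handed in; nothing more can be done
None
the job is handed in; nothing more can be done
```

I laid the rail flush along the board's edge, snapped the cap onto the stud and handed the job in at about 19 s of the 61 s. The gripper was still holding the cap and pressing it down; no verdict is reported.

- **Rail:** measured after release, its back was within about 0.3 mm of the board's edge over the part in view, and its length was centred on the stud to about 0.5 mm. The last scene picture, taken while pressing, still shows it flush.
- **Cap:** the push force rose and then dropped at the snap. The cap then reached a hard stop with the tool at 27.5 mm, against 27.7 mm expected for fully home. It had not slipped in the grip and was within about 1 mm of the seat sideways.
- **Pressing force:** about 19 N downwards at hand-in.
- **Disagreement:** a sideways reaction of about 9 N along -x remained, probably the cap's bore leaning on the stud. I did not remove it.
- **Bystanders:** I never came near the tin, dauber, shoe tree or shoehorn, but I did not re-measure where they are.

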